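Tuck a card ledge under the lapped plaque and hold it down

TASK

On the souvenir stall, lift the card ledge (brass strip with a blue upstand) off the free-spinning turntable, bring it to the display board and slide its brass edge under the lapped picture plaque, square and centred, until the red line has gone under, without lifting the plaque. Gently press the ledge flat on the board and finish like that: the program ends with the gripper still on the ledge, pushing it down. Leave the other things on the stall alone.

Things in the scene. Friction and masses are not known exactly. Their poses are not given: they have to be found in the camera images.
- ledge: Card ledge, loose, about 150 g, L-shaped: brass flange 80 (x) x 110 (y) x 5 mm; along its -x edge a blue upstand 10 mm thick (x -40 to -30 mm), 110 long, top 35 mm above the underside. Origin: centre of the flange's underside; x points to the leading (tucking) edge at +40 mm; z up. A red line 4 mm wide crosses it, centred 20 mm behind the leading edge. Starts flat on the turntable.
- ledge_lead (a point): Middle of the ledge's leading edge, on its underside.
- ledge_grip (a point): On the upstand's mid-plane and mid-length, 30 mm above the ledge's underside (5 mm below the upstand's top): a place to pinch it, across its 10 mm thickness.
- turntable: Base of the turntable, fixed to the table; origin on the table at its axis. It carries a round white platter, 220 mm across, top 34 mm above the table, that spins freely about the vertical (no motor, almost no friction).
- board: Pale wooden board fixed to the table, 240 (x) x 200 (y) x 15 mm, level; origin: centre of its underside; x points away from the robot, to the plaque; z up. Its near half is open. Over the far half lies the plaque; under it a slot from z = 15 to 27 mm (12 high), open at its near edge x = 10 mm, 83 deep to a batten, with low side runners (168 mm clear between).
- plaque_edge (a point): Middle of the plaque's near edge, on its underside: 10 mm in x from the board's origin, at y = 0 and 27 mm above the table when the plaque is down.
- plaque (a joint): Angle of the lapped picture plaque (dark wood, gold ornament, 90 x 188 x 6 mm, 100 g), hinged along its far edge; 0 = lying down, grows as its near edge is lifted. Only its own weight keeps it down. Its near edge is 92 mm from the hinge.
- globe: Bystander: amber glass paperweight, 54 mm across, 62 mm high, loose. Origin: centre of its underside.
- mug: Bystander: blue mug, 76 mm across, 85 mm high, loose. Origin: centre of its underside.
- bell: Bystander: small brass bell standing on the near part of the board, near one of its corners, 28 mm across, 36 mm high, loose. Origin: centre of its underside.
- tiles: Bystander: stack of souvenir tiles in one block, 70 x 70 x 32 mm, loose. Origin: centre of its underside.
- gondola: Bystander: toy boat, 180 x 26 x 44 mm, loose. Origin: centre of its underside.
- jar: Bystander: jar with a brass cap, 60 mm across, 75 mm high, loose. Origin: centre of its underside.
Not all that is in view belongs to the job. Of the things that look like the turntable, take the one that is farthest to the robot's right at the start.

How it is judged:
By the outcome, as a careful person would: the job done as asked, in the order asked, and still so for the second after the job is handed in, while the arm keeps its last pose, push and grip.
It also fails if it takes over 43 s, if anything falls off the work surface, if the arm or the gripper's body presses on something with over 40 N, if the wrist force passes 120 N, or if a joint passes its speed limit or range.

ROBOT

A 6-joint arm with a two-finger parallel gripper is mounted at the origin on the work surface. World frame = base frame: x ahead of the robot, y to its left, z up, the work surface at z = 0. Lengths are in m, angles in rad, forces in N, time in s.
With the tool pointing down it reaches from about 0.25 to 0.775 m from the base axis. Payload 8.9 kg.
Tool frame: the origin (TCP) lies at the very end of the fingers, on their centre line; the grasp point (between the pads) lies 19 mm behind it; x points along the fingers, y is the direction in which the jaws open and shut, and the axes are right-handed (so a half turn about x gives the same grasp; the last joint's range is limited). The gripper opens to 85 mm and grips with 20 to 120 N. Pads are 22 mm wide; open, the fingers measure 114 mm over their backs; the gripper's body (76 mm by 85 mm) begins 54 mm behind the grasp point. The pads swing forward as they close: fully open they stand 13 mm farther back than shut.
Start: joints at [0.972, 0.291, -0.153, 1.127, 0, 1.431], TCP at [0.233, 0.47, 0.208] pointing down, gripper open.
Joint ranges: [-2.52, 2.52], [-0.91, 1.74], [-1.3, 1.37], [-1.96, 2.02], [-1.52, 1.47], [-3.14, 3.14]. Speed limits (rad/s): [2.22, 2.22, 2.79, 3.14, 3.14, 3.14].

INTERFACE

Orientations are given as [roll, pitch, yaw] about the fixed x, y, z axes, in that order (R = Rz(yaw) Ry(pitch) Rx(roll)).
In Python, from rig import manip gives the robot as it stands. The module is installed in compiled form; this text tells all that it offers.
- The arm moves only by the tool drive_tool, never from a script. Its argument "moves" is text: rows parted by semicolons, each of 7 numbers parted by spaces: the shift along the tool's x, y, z in m, then the turn, a rotation vector about the tool's x, y, z in degrees, then the finger opening in m, from 0 to 0.0854. In form: x y z ax ay az claw; .... A call has 1 to 12 rows; each row shifts and turns the commanded pose from where the row before left it, along the tool's axes as they then stand; what a row does not reach is not made up. A row lasts 1/12 s, in which the tool goes at most 41.7 mm and 7.16 degrees, less where a joint would pass 70% of its speed; a pose out of reach is approached as far as the arm can. A call is refused whole if a number of a shift passes 0.0417 or a number of a turn 7.16, either way. A call with a gripper value outside its range is refused whole. The fingers move at their own pace and stop on an object; the grip force is fixed at half the most. Time passes only in rows, so rows that do not move let the fingers close. It gives the time, the measured TCP pose, the force and the opening at its end, in the units of the state.
- manip.sense(): the state, without advancing time (a new reading comes with each control period).
- manip.get_image(name): name is "side" or "top"; returns (picture, depth): 384x512x3 uint8, blue, green, red; 384x512 float32, m along the optical axis (not along the pixel's ray), 0 where there is no reading.
- manip.calibration(name): a dict with "K" (3x3 intrinsics, pixels), "T" (4x4, takes a point from camera to world coordinates). Camera axes: x right, y down, z forward; pixel columns grow to the right and rows downward; lengths in m; the calibration is good to about 2 mm. A picture is of the moment at which its call begins. calibration takes no time and is no camera call.
- manip.job_done(): hands the job in, once; it reports no verdict.
Trained networks look in the newest picture that a camera, given by its name, has taken for a name from the list of things; names that differ only in an ending like _2 or _b are one class to them, and where a whole thing is asked for, a point or a joint stands for the part that bears it (a point fixed in the world has none). Each returns a list of dicts, best first, with "confidence" (0 to 1); they miss things now and then, are a little off and sometimes report something else, mostly with a low value. They report only what shows in the picture. A call takes as long as a camera call. They do not tell look-alikes from the thing itself.
- manip.silhouettes(camera, label): "pixels" (384x512 bool, what is visible of it) and "rect" ([centre column, centre row, width, height] in pixels, round what is visible of it).
- manip.tip_of(camera, label): "location" ([column, row] in pixels: a listed point, or the origin of a listed thing).
The state is a dict: "time": time; "joint_positions": joint angles; "joint_velocities": joint speeds; "tau": joint torques, N m; "tool_pos": TCP position; "tool_rot": TCP orientation; "force": force on the tool from outside, world axes, zero at the start; "ft_torque": the same for the moment, N m; "opening": finger opening in m.
Only numpy, scipy, OpenCV 4.12 (cv2) and the standard library are available. Lean on these libraries where they do the work, as an engineer would, in place of code of your own. Each camera call takes 0.05 s, during which the arm holds its last target. There are 200 camera calls.

## Working session

There is one attempt and no reset: what is moved stays moved. The work goes in short steps, Python scripts to look and compute and a tool call to move; the robot and the scene stay as the last step left them, time stands still between calls to the robot, and variables do not carry over. Pictures are saved under pics/ and viewed, about 8 in all and at most 12, crops included, and the job is handed in when it is done.

Besides the shell and the picture viewer there is one more tool, called after "Emit:" by a JSON object that holds its "fn" and its "kwargs", one argument or row to a line. drive_tool: Moves the arm, as the interface text tells. Its arguments: {"type":"object","properties":{"moves":{"type":"string"}},"required":["moves"]}

```bash
mkdir -p pics; cat > h.py <<'E'
import numpy as np, cv2
from rig import manip
def world(cam,px,depth=None,z=None):
    c=manip.calibration(cam);K,T=np.array(c["K"]),np.array(c["T"])
    px=np.atleast_2d(np.array(px,float)); r=np.c_[px,np.ones(len(px))]@np.linalg.inv(K).T
    if z is None: return (r*np.ravel(depth)[:,None])@T[:3,:3].T+T[:3,3]
    d=r@T[:3,:3].T; return T[:3,3]+d*((z-T[2,3])/d[:,2])[:,None]
def cloud(cam,mask,dep):
    v,u=np.nonzero(mask&(dep>0)); return world(cam,np.c_[u,v],dep[v,u])
E
python3 - <<'E'
from h import *
for c in("top","side"):
    im,d=manip.get_image(c); cv2.imwrite(f"pics/{c}0.png",im)
    print(c,np.round(manip.calibration(c)["T"],3).tolist())
    for l in("ledge","turntable","board","plaque","globe","mug","bell","tiles","gondola","jar"):
        for s in manip.silhouettes(c,l)[:3]:
            P=cloud(c,s["pixels"],d)
            if len(P): print(l,round(s["confidence"],2),np.round(s["rect"]).astype(int),np.median(P,0).round(3),np.percentile(P,2,0).round(3),np.percentile(P,98,0).round(3))
print(manip.sense())
E
```

```text
top [[-0.025, -0.99, 0.139, 0.327], [-1.0, 0.024, -0.014, 0.011], [0.011, -0.139, -0.99, 1.262], [0.0, 0.0, 0.0, 1.0]]
ledge 0.94 [301 154  45  30] [ 0.609 -0.159  0.04 ] [ 0.559 -0.219  0.034] [ 0.653 -0.104  0.072]
ledge 0.22 [179 159  60  30] [0.594 0.238 0.035] [0.552 0.146 0.03 ] [0.64  0.327 0.04 ]
turntable 0.72 [176 263  76  71] [0.268 0.241 0.036] [0.17  0.143 0.031] [0.366 0.338 0.041]
turntable 0.64 [305 159  68  66] [ 0.563 -0.176  0.035] [ 0.484 -0.272  0.03 ] [ 0.684 -0.073  0.041]
plaque 0.91 [177 161  57  35] [0.595 0.236 0.035] [0.552 0.146 0.03 ] [0.639 0.327 0.04 ]
globe 0.84 [389 149  21  17] [ 0.613 -0.439  0.051] [ 0.593 -0.466  0.007] [ 0.637 -0.423  0.063]
globe 0.33 [305 152  42  36] [ 0.609 -0.165  0.041] [ 0.559 -0.219  0.035] [ 0.658 -0.11   0.072]
mug 0.76 [244 112  29  32] [0.755 0.012 0.035] [ 0.703 -0.026  0.001] [0.777 0.067 0.088]
bell 0.61 [152 207   9  10] [0.439 0.309 0.034] [0.428 0.3   0.018] [0.453 0.321 0.053]
tiles 0.85 [ 93 234  28  23] [0.372 0.504 0.034] [0.339 0.473 0.004] [0.406 0.542 0.04 ]
gondola 0.96 [408 224  31  54] [ 0.376 -0.486 
[... 1544 characters left out ...]
0.044] [0.541 0.436 0.001] [0.593 0.487 0.075]
{'time': 1.1, 'joint_positions': array([ 9.71704815e-01,  2.90697299e-01, -1.53383805e-01,  1.12667644e+00,
       -1.81856353e-05,  1.43148110e+00]), 'joint_velocities': array([-0.00039511,  0.00106356,  0.00204516,  0.0004466 ,  0.00286882,
       -0.00050524]), 'tau': array([-1.52808196e-03, -5.37040472e+01,  3.31638122e+01,  1.85196841e-03,
       -3.65175320e-04,  5.32800982e-05]), 'tool_pos': array([0.23298735, 0.47049021, 0.20761256]), 'tool_rot': array([0.99296356, 1.5707535 , 0.53318728]), 'force': array([ 0.5826347 , -0.24537726, -0.45758461]), 'ft_torque': array([-0.03576151,  0.00962396,  0.02265949]), 'opening': 0.08555134839147352}
```

```bash
python3 - <<'E'
from h import *
im=cv2.imread("pics/top0.png"); cv2.imwrite("pics/v1.png",cv2.resize(im[95:305,125:350],None,fx=3.5,fy=2.8*1.0,interpolation=cv2.INTER_CUBIC)[:600])
T=np.array(manip.sense()["tool_rot"]);from scipy.spatial.transform import Rotation as R
print(R.from_euler("xyz",T).as_matrix().round(3))
# ledge: upstand and flange from depth
im,d=manip.get_image("top")
s=manip.silhouettes("top","ledge")[0];P=cloud("top",s["pixels"],d)
up=P[P[:,2]>.06];fl=P
print(len(up),len(fl),up.mean(0))
print("all",cv2.minAreaRect((P[:,:2]*1000).astype(np.float32)))
print("up",cv2.minAreaRect((up[:,:2]*1000).astype(np.float32)))
v,u=np.nonzero(s["pixels"]); print([ (q,manip.tip_of("top",q)[:2]) for q in("ledge","ledge_lead","ledge_grip","plaque_edge","board","turntable")])
# blue/red by color
b,g,r=[im[...,i].astype(int) for i in range(3)]
M=np.zeros(d.shape,bool);M[125:195,265:345]=1
red=M&(r>g+60)&(r>b+60);blue=M&(b>r+40)
for n,m in(("red",red),("blue",blue)):
    Q=cloud("top",m,d);print(n,m.sum(),Q.mean(0).round(3),cv2.minAreaRect((Q[:,:2]*1000).astype(np.float32)))
# plaque, board
s=manip.silhouettes("top","plaque")[0];P=cloud("top",s["pixels"],d);print("plq",cv2.minAreaRect((P[:,:2]*1000).astype(np.float32)),np.median(P[:,2]))
# board by height
v,u=np.mgrid[0:384,0:512];A=np.zeros(d.shape,bool);A[120:230,140:225]=1
P=cloud("top",A,d);Q=P[(abs(P[:,2]-.015)<.006)&(P[:,0]>.38)];print("brd",len(Q),Q[:,2].mean(),cv2.minAreaRect((Q[:,:2]*1000).astype(np.float32)))
E
```

```text
[[ 0.     0.444  0.896]
 [ 0.     0.896 -0.444]
 [-1.     0.     0.   ]]
125 858 [ 0.57600491 -0.17525158  0.06916906]
all ((610.1282958984375, -164.86831665039062), (81.24381256103516, 113.24871063232422), 20.36404037475586)
up ((576.1607055664062, -175.02394104003906), (10.767898559570312, 108.6389389038086), 19.931076049804688)
[('ledge', [{'location': [301.3, 154.4], 'confidence': 0.92}, {'location': [305.4, 161.8], 'confidence': 0.69}]), ('ledge_lead', [{'location': [295.8, 140.0], 'confidence': 0.81}, {'location': [180.1, 180.9], 'confidence': 0.59}]), ('ledge_grip', []), ('plaque_edge', [{'location': [179.2, 172.6], 'confidence': 0.98}]), ('board', [{'location': [178.9, 178.5], 'confidence': 0.94}]), ('turntable', [{'location': [304.2, 159.9], 'confidence': 0.78}, {'location': [178.4, 261.6], 'confidence': 0.63}])]
red 226 [ 0.657 -0.164  0.013] ((589.8878784179688, -173.48719787597656), (260.26531982421875, 226.7581329345703), 88.21321868896484)
blue 10 [ 0.575 -0.176  0.07 ] ((575.4374389648438, -177.43707275390625), (5.231938362121582, 102.1338882446289), 20.829404830932617)
plq ((596.3587036132812, 242.64187622070312), (200.87921142578125, 92.25338745117188), 87.729736328125) 0.03484314081806117
brd 2530 0.0160281969403346 ((568.5787353515625, 231.51275634765625), (257.58465576171875, 308.19989013671875), 87.64933776855469)
```

View pics/v1.png

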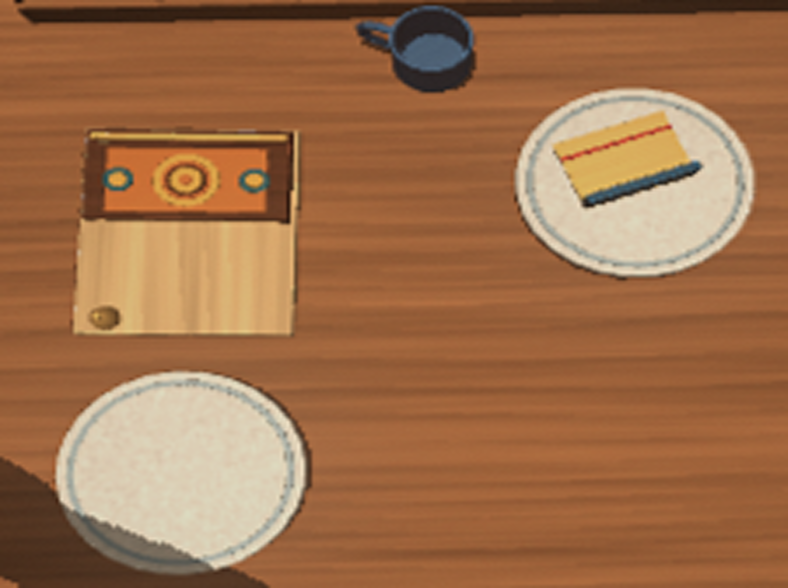

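The picture shows the ledge on the right-hand turntable (about pixel 300,155). Its blue upstand faces the robot and its yaw is about 20°. The board and plaque are at about (178,170), with the bell on the board's near-left corner at (152,208). I'll move over the ledge now.

Emit:
{"fn": "drive_tool", "kwargs": {
  "moves": "0.001 -0.0213 0.0297 0 0 0 0.05;0.002 -0.0213 0.0297 0 0 0 0.05;0.002 -0.0213 0.0297 0 0 0 0.05;0.002 -0.0213 0.0297 0 0 0 0.05;0.002 -0.0213 0.0297 0 0 0 0.05;0.002 -0.0213 0.0297 0 0 0 0.05;0.002 -0.0213 0.0297 0 0 0 0.05;0.002 -0.0213 0.0297 0 0 0 0.05;0.002 -0.0213 0.0297 0 0 0 0.05;0.003 -0.0213 0.0297 0 0 0 0.05;0.003 -0.0213 0.0297 0 0 0 0.05;0.003 -0.0213 0.0297 0 0 0 0.05"
}}

```text
time: 2.55
tool_pos: [0.4396, 0.0814, 0.1817]
tool_rot: [0.539, 1.57, 0.079]
force: [0.7, -0.3, 0.8]
opening: 0.0499
```

Emit:
{"fn": "drive_tool", "kwargs": {
  "moves": "0.004 -0.0213 0.0297 0 0 0 0.05;0.004 -0.0213 0.0297 0 0 0 0.05;0.004 -0.0213 0.0297 0 0 0 0.05;0.004 -0.0213 0.0297 0 0 0 0.05;0.004 -0.0213 0.0297 0 0 0 0.05;0.004 -0.0213 0.0297 0 0 0 0.05;0.004 -0.0213 0.0297 0 0 0 0.05;0.004 -0.0213 0.0297 0 0 0 0.05;0 0 0 7.16 0 0 0.05;0 0 0 7.16 0 0 0.05;0 0 0 7.16 0 0 0.05;0 0 0 7.16 0 0 0.05"
}}

```text
time: 3.55
tool_pos: [0.5762, -0.1752, 0.1493]
tool_rot: [-2.65, 1.57, 2.666]
force: [-1.0, 0.0, 0.5]
opening: 0.0502
```

Emit:
{"fn": "drive_tool", "kwargs": {
  "moves": "0 0 0 7.16 0 0 0.05;0 0 0 7.16 0 0 0.05;0 0 0 0.2 0 0 0.05;0 0 0 0 0 0 0.05"
}}

```text
time: 3.88
tool_pos: [0.5762, -0.1749, 0.1496]
tool_rot: [-1.9, 1.571, -3.109]
force: [0.0, -0.0, -0.3]
opening: 0.0502
```

```bash
cat >> h.py <<'E'
from scipy.spatial.transform import Rotation as R
def todo(tgt,yaw):  # tool shift (m) & turn about tool x (deg) to reach tcp tgt with tool y at yaw, tool down
    s=manip.sense();M=R.from_euler("xyz",s["tool_rot"]).as_matrix();y=np.radians(yaw)
    D=np.array([[0,np.cos(y),np.sin(y)],[0,np.sin(y),-np.cos(y)],[-1,0,0]])
    print("t",s["time"],"tcp",s["tool_pos"].round(4),"yaw",np.degrees(np.arctan2(M[1,1],M[0,1])).round(2),"F",s["force"].round(2),"M",s["ft_torque"].round(2),"open",round(s["opening"],4))
    print("shift mm",((M.T@(np.array(tgt)-s["tool_pos"]))*1000).round(1),"turn",np.degrees(R.from_matrix(M.T@D).as_rotvec()).round(2))
def ledge(cam="top"):
    im,d=manip.get_image(cam);s=manip.silhouettes(cam,"ledge")
    return im,d,s[0]
E
python3 - <<'E'
from h import *
todo([.576,-.175,.045],20.3)
im,d,s=ledge("side");P=cloud("side",s["pixels"],d);up=P[P[:,2]>.058]
print("up",len(up),up.mean(0),cv2.minAreaRect((up[:,:2]*1000).astype(np.float32)))
print("lead",manip.tip_of("side","ledge_lead")[:2],"grip",manip.tip_of("side","ledge_grip")[:2])
for l,z in(("ledge_lead",.034),("ledge_grip",.064),("plaque_edge",.027),("board",0)):
  for q in manip.tip_of("side",l)[:2]:print(l,q,world("side",q["location"],z=z).round(4))
E
```

```text
t 3.8833 tcp [ 0.5762 -0.1749  0.1496] yaw 20.7 F [ 0.04 -0.02 -0.27] M [ 0.05  0.04 -0.  ] open 0.0502
shift mm [104.6  -0.2   0. ] turn [ 0.4 -0.   0. ]
up 104 [ 0.57635538 -0.18273696  0.06455568] ((576.9019775390625, -181.6660919189453), (15.957388877868652, 107.7771224975586), 18.924467086791992)
lead [{'location': [304.9, 205.1], 'confidence': 0.58}] grip [{'location': [293.6, 211.5], 'confidence': 0.8}, {'location': [224.5, 168.0], 'confidence': 0.5}]
ledge_lead {'location': [304.9, 205.1], 'confidence': 0.58} [[ 0.6545 -0.152   0.034 ]]
ledge_grip {'location': [293.6, 211.5], 'confidence': 0.8} [[ 0.5678 -0.1779  0.064 ]]
ledge_grip {'location': [224.5, 168.0], 'confidence': 0.5} [[0.5335 0.2026 0.064 ]]
plaque_edge {'location': [223.4, 167.1], 'confidence': 0.8} [[0.5649 0.2564 0.027 ]]
board {'location': [218.1, 178.1], 'confidence': 0.6} [[0.5209 0.2349 0.    ]]
```

Emit:
{"fn": "drive_tool", "kwargs": {
  "moves": "0.02 0 0 0 0 0 0.05;0.025 0 0 0 0 0 0.05;0.025 0 0 0 0 0 0.05;0.015 0 0 0 0 0 0.05;0.010 0 0 0 0 0 0.05;0.006 0 0 0 0 0 0.05;0.003 0 0 0 0 0 0.05;0 0 0 0 0 0 0.03;0 0 0 0 0 0 0.02;0 0 0 0 0 0 0.016;0 0 0 0 0 0 0.013;0 0 0 0 0 0 0.01"
}}

```text
time: 5.28
tool_pos: [0.5766, -0.175, 0.0462]
tool_rot: [0.803, 1.57, -0.41]
force: [0.0, -0.6, -0.7]
opening: 0.0102
```

Emit:
{"fn": "drive_tool", "kwargs": {
  "moves": "0 0 0 0 0 0 0.006;0 0 0 0 0 0 0.002;0 0 0 0 0 0 0.0;0 0 0 0 0 0 0;0 0 0 0 0 0 0;0 0 0 0 0 0 0"
}}

```text
time: 5.78
tool_pos: [0.5762, -0.1749, 0.0456]
tool_rot: [-1.913, 1.571, -3.126]
force: [-0.2, -0.2, 0.3]
opening: -0.0003
```

The fingers closed completely, so I need to look.

```bash
python3 - <<'E'
from h import *
todo([.576,-.175,.045],20.3)
im,d=manip.get_image("side");cv2.imwrite("pics/v2.png",cv2.resize(im[150:270,230:390],None,fx=5,fy=5,interpolation=cv2.INTER_CUBIC))
im,d=manip.get_image("top");cv2.imwrite("pics/v3.png",cv2.resize(im[110:210,240:360],None,fx=5,fy=5,interpolation=cv2.INTER_CUBIC))
A=np.zeros(d.shape,bool);A[110:210,240:360]=1
b,g,r=[im[...,i].astype(int) for i in range(3)];Q=cloud("top",A&(b>r+15),d);print(len(Q),Q[::10].round(3))
E
```

```text
t 5.7833 tcp [ 0.5762 -0.1749  0.0456] yaw 20.5 F [-0.19 -0.25  0.32] M [ 0.02 -0.01 -0.02] open -0.0003
shift mm [ 0.6 -0.3  0. ] turn [ 0.2 -0.   0. ]
172 [[ 0.762  0.028  0.006]
 [ 0.76  -0.005  0.009]
 [ 0.759  0.015  0.004]
 [ 0.759 -0.018  0.002]
 [ 0.754  0.002  0.006]
 [ 0.752  0.035  0.005]
 [ 0.752  0.002  0.004]
 [ 0.748  0.035  0.007]
 [ 0.748  0.002  0.004]
 [ 0.745  0.032  0.006]
 [ 0.745 -0.001  0.004]
 [ 0.739  0.025  0.011]
 [ 0.739 -0.008  0.01 ]
 [ 0.737  0.019  0.009]
 [ 0.711 -0.013  0.084]
 [ 0.735  0.002  0.003]
 [ 0.704  0.009  0.088]
 [ 0.703  0.006  0.082]]
```

View pics/v2.png

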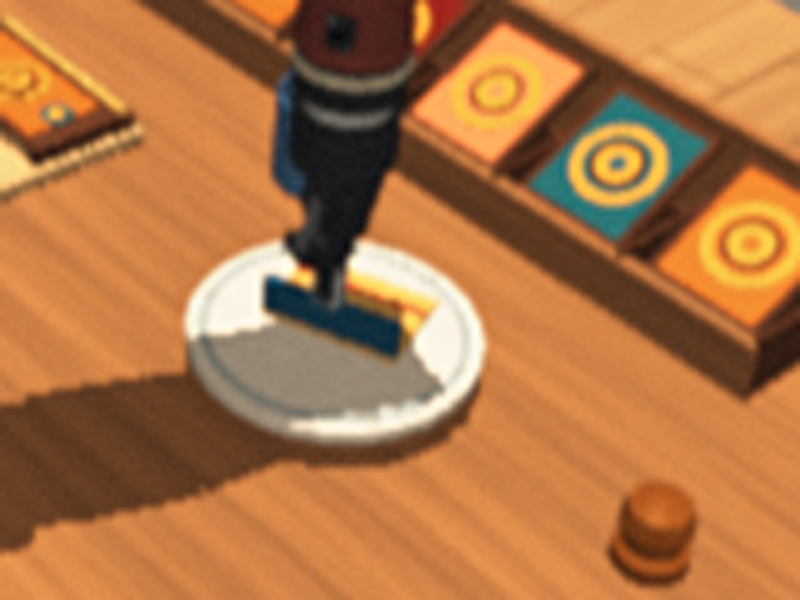

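View pics/v3.png

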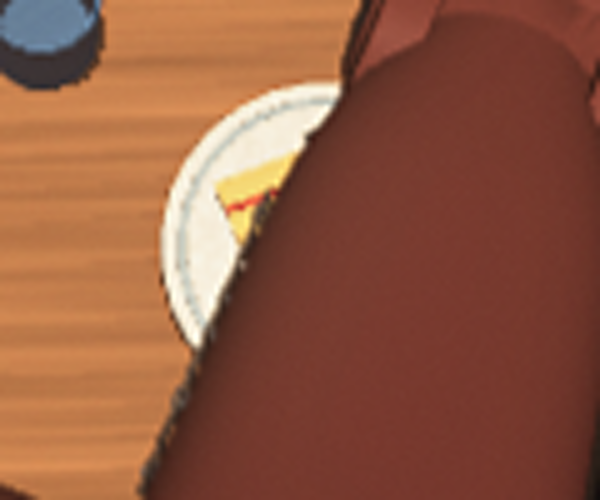

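```bash
python3 - <<'E'
from h import *
im,d=manip.get_image("side")
def proj(p):
    c=manip.calibration("side");K,T=np.array(c["K"]),np.array(c["T"]);q=np.linalg.inv(T)@np.r_[p,1];return (K@q[:3]/q[2])[:2]
s=manip.sense()["tool_pos"];big=cv2.resize(im[180:240,260:340],None,fx=10,fy=10,interpolation=cv2.INTER_CUBIC)
for p,c in((s,(0,255,0)),(s+[0,0,.019],(0,255,255)),(s+[0,0,.05],(255,255,255))):
    q=(proj(p)-[260,180]+.5)*10;print(q);cv2.circle(big,tuple(int(v) for v in q),5,c,-1)
cv2.imwrite("pics/v4.png",big)
b,g,r=[im[...,i].astype(int) for i in range(3)];A=np.zeros(d.shape,bool);A[195:235,270:320]=1
Q=cloud("side",A&(b>r+10)&(b>g),d);print(len(Q));Q=Q[(Q[:,2]>.02)&(Q[:,2]<.08)];print(len(Q),Q.mean(0).round(3));rr=cv2.minAreaRect((Q[:,:2]*1000).astype(np.float32));print(rr,np.percentile(Q[:,2],[2,50,98]))
E
```

```text
[348.11481026 345.22579416]
[352.14089957 305.36038231]
[358.84692454 238.95886292]
159
159 [ 0.575 -0.184  0.058]
((574.5175170898438, -182.19151306152344), (19.5723934173584, 105.23036193847656), 18.82513999938965) [0.04465706 0.05933372 0.07214238]
```

View pics/v4.png

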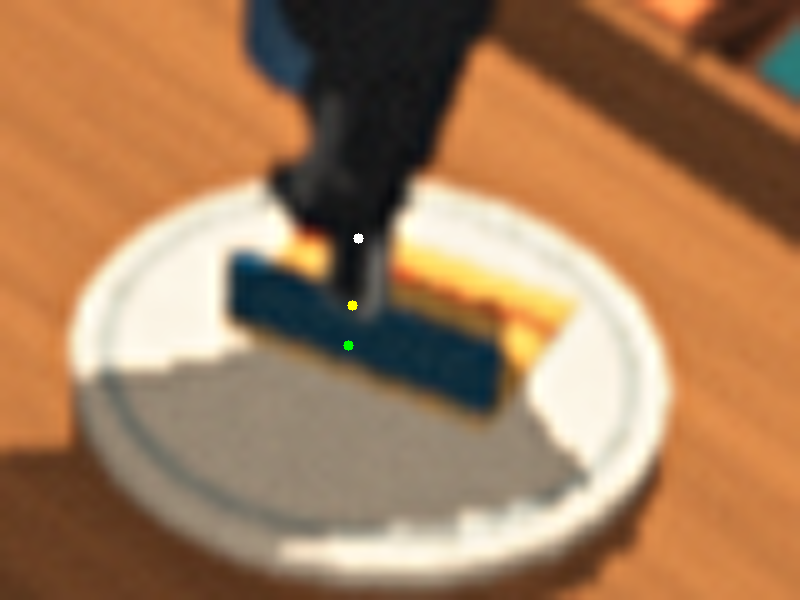

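The fingertip is drawn in front of the upstand's top edge, around (370,318) in the crop. That disagrees with the opening reading of 0. A small straight lift will settle which is right.

Emit:
{"fn": "drive_tool", "kwargs": {
  "moves": "-0.003 0 0 0 0 0 0;-0.005 0 0 0 0 0 0;-0.008 0 0 0 0 0 0;-0.008 0 0 0 0 0 0;-0.008 0 0 0 0 0 0;-0.008 0 0 0 0 0 0;0 0 0 0 0 0 0"
}}

```text
time: 6.52
tool_pos: [0.5774, -0.1754, 0.0879]
tool_rot: [0.802, 1.568, -0.411]
force: [0.9, -0.1, -0.0]
opening: 0.0001
```

```bash
python3 - <<'E'
from h import *
todo([.576,-.175,.045],20.3)
im,d=manip.get_image("side");cv2.imwrite("pics/v5.png",cv2.resize(im[170:240,255:345],None,fx=8,fy=8,interpolation=cv2.INTER_CUBIC))
b,g,r=[im[...,i].astype(int) for i in range(3)];A=np.zeros(d.shape,bool);A[185:235,270:320]=1
Q=cloud("side",A&(b>r+10)&(b>g),d);print(len(Q),Q.mean(0).round(3),np.percentile(Q[:,2],[2,50,98]))
E
```

```text
t 6.5167 tcp [ 0.5774 -0.1754  0.0879] yaw 20.5 F [ 0.92 -0.09 -0.03] M [-0.02 -0.04 -0.01] open 0.0001
shift mm [42.9 -1.3 -1. ] turn [ 0.2   0.12 -0.13]
174 [ 0.583 -0.172  0.056] [0.01163873 0.05764471 0.06965871]
```

View pics/v5.png

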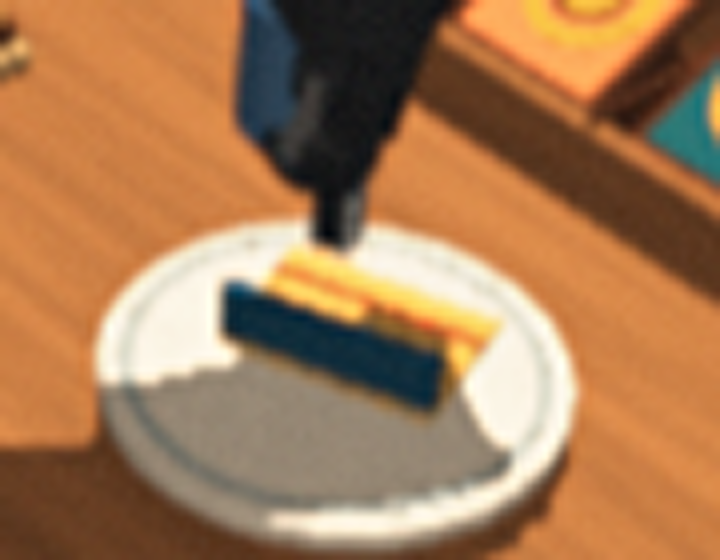

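```bash
python3 - <<'E'
from h import *
for cam in("side","top"):
    c=manip.calibration(cam);K,T=np.array(c["K"]),np.array(c["T"])
    im,d=manip.get_image(cam)
    p=manip.sense()["tool_pos"];q=np.linalg.inv(T)@np.r_[p,1];print(cam,"tcp px",(K@q[:3]/q[2])[:2],"depth",q[2])
    if cam=="side":
        v,u=np.mgrid[184:206,288:306];P=world(cam,np.c_[u.ravel(),v.ravel()],d[184:206,288:306].ravel())
        print(d[184:206,288:306].round(3)[::2,::2])
        Q=P[(P[:,2]>.075)&(P[:,2]<.12)];print(len(Q),Q[np.argsort(Q[:,2])][:14].round(3))
E
```

```text
side tcp px [295.27984629 205.41830816] depth 1.4707039039831153
[[1.676 1.669 1.364 1.36  1.364 1.37  1.382 1.411 1.413]
 [1.68  1.674 1.363 1.366 1.377 1.38  1.387 1.417 1.435]
 [1.358 1.36  1.354 1.372 1.408 1.399 1.392 1.427 1.704]
 [1.366 1.363 1.357 1.357 1.431 1.402 1.393 1.696 1.696]
 [1.681 1.384 1.369 1.362 1.384 1.417 1.422 1.679 1.677]
 [1.675 1.668 1.404 1.388 1.392 1.413 1.431 1.681 1.67 ]
 [1.658 1.66  1.659 1.426 1.429 1.431 1.434 1.663 1.664]
 [1.649 1.593 1.594 1.436 1.433 1.442 1.45  1.648 1.653]
 [1.585 1.579 1.58  1.441 1.439 1.435 1.583 1.584 1.58 ]
 [1.576 1.564 1.563 1.563 1.45  1.442 1.58  1.574 1.574]
 [1.562 1.552 1.551 1.556 1.561 1.553 1.555 1.559 1.562]]
12 [[ 0.571 -0.172  0.107]
 [ 0.571 -0.182  0.109]
 [ 0.58  -0.187  0.113]
 [ 0.571 -0.187  0.113]
 [ 0.572 -0.19   0.114]
 [ 0.567 -0.17   0.117]
 [ 0.58  -0.187  0.117]
 [ 0.573 -0.189  0.117]
 [ 0.563 -0.174  0.117]
 [ 0.565 -0.183  0.117]
 [ 0.57  -0.187  0.118]
 [ 0.563 -0.179  0.12 ]]
top tcp px [308.86595003 158.17376914] depth 1.2017080152035866
```

The lift left the ledge where it was. In depth, the closed fingertips sit about 17–19 mm above the reported TCP, so I gripped too high. I'll reopen and go lower in small steps, watching the force.

Emit:
{"fn": "drive_tool", "kwargs": {
  "moves": "0 0 0 0 0 0 0.035;0 0 0 0 0 0 0.035;0 0 0 0 0 0 0.035;0 0 0 0 0 0 0.035;0.010 0 0 0 0 0 0.035;0.014 0 0 0 0 0 0.035;0.010 0 0 0 0 0 0.035;0.006 0 0 0 0 0 0.035;0.003 0 0 0 0 0 0.035;0.002 0 0 0 0 0 0.035;0.001 0 0 0 0 0 0.035;0 0 0 0 0 0 0.035"
}}

```text
time: 7.67
tool_pos: [0.5764, -0.175, 0.0397]
tool_rot: [0.718, 1.57, -0.495]
force: [0.4, -0.2, -0.1]
opening: 0.035
```

Emit:
{"fn": "drive_tool", "kwargs": {
  "moves": "0.002 0 0 0 0 0 0.035;0 0 0 0 0 0 0.035"
}}

```text
time: 7.83
tool_pos: [0.5764, -0.175, 0.0377]
tool_rot: [0.755, 1.57, -0.458]
force: [-0.0, 0.6, 0.3]
opening: 0.0347
```

Emit:
{"fn": "drive_tool", "kwargs": {
  "moves": "0.002 0 0 0 0 0 0.035;0 0 0 0 0 0 0.035"
}}

```text
time: 8.0
tool_pos: [0.5761, -0.1748, 0.0354]
tool_rot: [-2.124, 1.571, 2.946]
force: [-0.6, 0.1, -0.3]
opening: 0.0349
```

Emit:
{"fn": "drive_tool", "kwargs": {
  "moves": "0.002 0 0 0 0 0 0.035;0 0 0 0 0 0 0.035"
}}

```text
time: 8.17
tool_pos: [0.5761, -0.1748, 0.0333]
tool_rot: [-2.362, 1.57, 2.708]
force: [-0.1, -0.5, -0.3]
opening: 0.0352
```

Emit:
{"fn": "drive_tool", "kwargs": {
  "moves": "0.002 0 0 0 0 0 0.035;0.002 0 0 0 0 0 0.03;0 0 0 0 0 0 0.022;0 0 0 0 0 0 0.016;0 0 0 0 0 0 0.012;0 0 0 0 0 0 0.009;0 0 0 0 0 0 0.005;0 0 0 0 0 0 0;0 0 0 0 0 0 0;0 0 0 0 0 0 0;0 0 0 0 0 0 0"
}}

```text
time: 9.08
tool_pos: [0.5764, -0.1749, 0.0299]
tool_rot: [0.945, 1.57, -0.268]
force: [-0.8, 0.2, 3.6]
opening: 0.0088
```

Emit:
{"fn": "drive_tool", "kwargs": {
  "moves": "-0.003 0 0 0 0 0 0;-0.006 0 0 0 0 0 0;-0.010 0 0 0 0 0 0;-0.015 0 0 0 0 0 0;-0.015 0 0 0 0 0 0;-0.015 0 0 0 0 0 0;-0.015 0 0 0 0 0 0;-0.010 0 0 0 0 0 0;-0.005 0 0 0 0 0 0;0 0 0 0 0 0 0;0 0 0 0 0 0 0"
}}

```text
time: 10.0
tool_pos: [0.5761, -0.1749, 0.1234]
tool_rot: [-2.068, 1.571, 3.002]
force: [-0.0, 0.2, -1.5]
opening: 0.0084
```

```bash
python3 - <<'E'
from h import *
todo([.45,.232,.12],-2.3)
im,d=manip.get_image("side");big=cv2.resize(im[150:240,235:355],None,fx=6,fy=6,interpolation=cv2.INTER_CUBIC);cv2.imwrite("pics/v6.png",big)
b,g,r=[im[...,i].astype(int) for i in range(3)];A=np.zeros(d.shape,bool);A[165:235,270:330]=1
Q=cloud("side",A&(b>r+10)&(b>g),d);Q=Q[(Q[:,0]>.54)&(Q[:,0]<.62)];print(len(Q),Q.mean(0).round(3),np.percentile(Q[:,2],[2,50,98]))
# board/plaque from top camera: precise edges
im,d=manip.get_image("top");v,u=np.mgrid[120:235,135:225];P=world("top",np.c_[u.ravel(),v.ravel()],d[120:235,135:225].ravel())
np.save("P.npy",P);cv2.imwrite("pics/b.png",im[120:235,135:225])
pl=P[(P[:,2]>.027)&(P[:,2]<.042)&(P[:,0]>.52)];print("plq",len(pl),pl.mean(0),cv2.minAreaRect((pl[:,:2]*1000).astype(np.float32)))
bd=P[(P[:,2]>.010)&(P[:,2]<.022)&(P[:,0]>.4)&(P[:,1]>.12)&(P[:,1]<.345)];print("brd",len(bd),cv2.minAreaRect((bd[:,:2]*1000).astype(np.float32)))
for l,z in(("plaque_edge",.027),("board",0)):
  for q in manip.tip_of("top",l)[:2]:print(l,q,world("top",q["location"],z=z).round(4))
E
```

```text
t 10.0 tcp [ 0.5761 -0.1749  0.1234] yaw 20.49 F [-0.01  0.24 -1.45] M [-0.07  0.02 -0.03] open 0.0084
shift mm [   3.5   24.3 -425.3] turn [ 2.279e+01 -0.000e+00  1.000e-02]
163 [ 0.573 -0.184  0.152] [0.13553063 0.15236155 0.16381281]
plq 1847 [0.6005884  0.23599037 0.03476035] ((602.7283325195312, 236.07705688476562), (189.1714324951172, 104.91340637207031), 87.70813751220703)
brd 2372 ((540.9859619140625, 238.61581420898438), (200.81173706054688, 239.8370361328125), 87.55838775634766)
plaque_edge {'location': [180.6, 169.3], 'confidence': 0.56} [[0.5618 0.2285 0.027 ]]
plaque_edge {'location': [104.4, 169.4], 'confidence': 0.22} [[0.5672 0.4713 0.027 ]]
board {'location': [182.8, 179.3], 'confidence': 0.59} [[0.5337 0.2261 0.    ]]
```

View pics/v6.png

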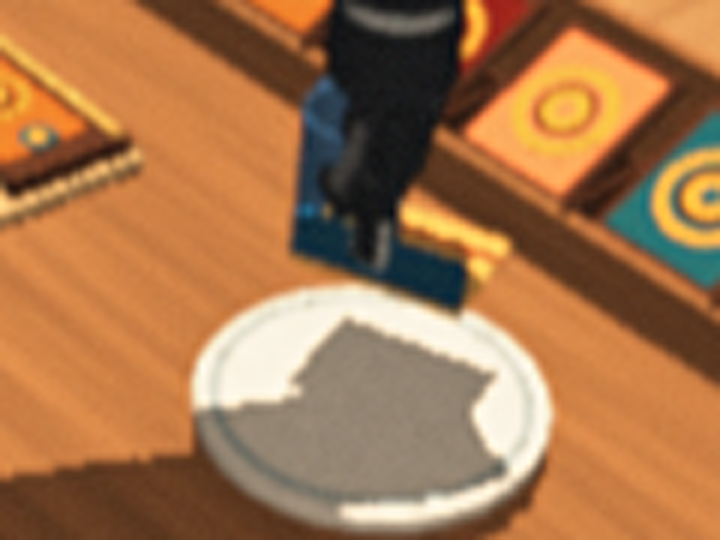

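The ledge is held level, with its top at z≈0.163. The board measures 200.8 × 239.8 mm, centred at (0.541, 0.239) with yaw −2.4°. I'll carry the ledge to a pose just short of the plaque.

Emit:
{"fn": "drive_tool", "kwargs": {
  "moves": "0 0.0022 -0.02 0 0 0 0;0 0.004 -0.036 0 0 0 0;0 0.004 -0.036 0 0 0 0;0 0.004 -0.038 0 0 0 0;0 0.004 -0.038 0 0 0 0;0 0.004 -0.038 0 0 0 0;0 0.004 -0.038 0 0 0 0;0 0.004 -0.038 0 0 0 0;0 0.004 -0.038 0 0 0 0;0 0.004 -0.036 0 0 0 0;0 0.004 -0.036 0 0 0 0;0 0.0034 -0.0356 0 0 0 0"
}}

```text
time: 11.2
tool_pos: [0.4683, 0.2433, 0.1233]
tool_rot: [-1.584, 1.57, -2.797]
force: [1.1, 0.9, -1.5]
opening: 0.0087
```

Emit:
{"fn": "drive_tool", "kwargs": {
  "moves": "0 0 0 5.72 0 0 0;0 0 0 5.72 0 0 0;0 0 0 5.72 0 0 0;0 0 0 5.72 0 0 0;0.015 0 0 0 0 0 0;0.02 0 0 0 0 0 0;0.015 0 0 0 0 0 0;0.008 0 0 0 0 0 0;0 0 0 0 0 0 0;0 0 0 0 0 0 0"
}}

```text
time: 12.03
tool_pos: [0.4691, 0.2416, 0.0655]
tool_rot: [-1.192, 1.57, -2.804]
force: [0.4, 0.9, -1.6]
opening: 0.0085
```

```bash
python3 - <<'E'
from h import *
todo([.4691,.2416,.030],-2.4)
ims={}
for cam in("side","top"):
    im,d=manip.get_image(cam);ims[cam]=im;s=manip.silhouettes(cam,"ledge")
    for q in s[:2]:
        P=cloud(cam,q["pixels"],d);print(cam,q["confidence"],np.round(q["rect"]),len(P),P.mean(0).round(3))
        B=(P[:,:2]-[.541,.2386])@np.array([[.9991,.0419],[-.0419,.9991]])*1000
        k=P[:,2]>.03; print("board-frame x",np.percentile(B[k,0],[1,50,99]).round(1),"y",np.percentile(B[k,1],[1,50,99]).round(1),"z",np.percentile(P[k,2],[1,50,99]).round(3))
a=cv2.resize(ims["side"][140:215,175:275],None,fx=6,fy=6,interpolation=cv2.INTER_CUBIC)
cv2.imwrite("pics/v7.png",a);cv2.imwrite("pics/t7.png",cv2.resize(ims["top"][110:240,120:240],None,fx=5,fy=4.6,interpolation=cv2.INTER_CUBIC))
E
```

```text
t 12.0333 tcp [0.4691 0.2416 0.0655] yaw -2.38 F [ 0.4   0.95 -1.61] M [ 0.02 -0.01  0.02] open 0.0085
shift mm [35.5  0.1 -0.1] turn [0.02 0.02 0.04]
side 0.71 [217. 168.  26.  16.] 227 [0.499 0.217 0.077]
board-frame x [-80.1 -34.4  -1.1] y [-62.5 -27.8  44. ] z [0.068 0.073 0.103]
top 0.71 [184. 186.  22.  25.] 445 [0.504 0.209 0.08 ]
board-frame x [-78.5 -33.5   1. ] y [-56.5 -31.9   1.4] z [0.072 0.077 0.109]
top 0.27 [179. 160.  55.  34.] 1459 [0.597 0.22  0.037]
board-frame x [ -2.2  57.1 101.8] y [-92.4 -14.2  77.1] z [0.03  0.035 0.078]
```

View pics/v7.png

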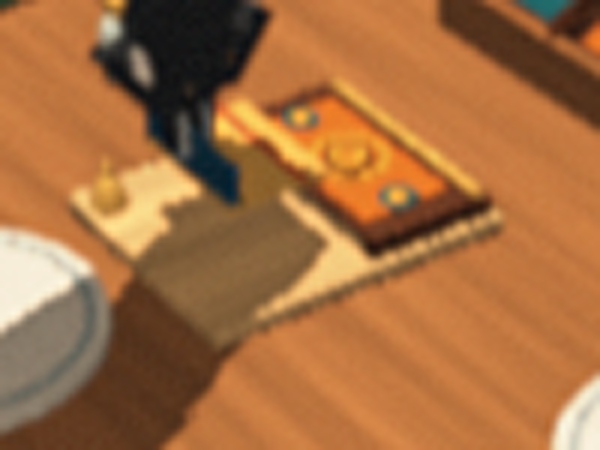

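Emit:
{"fn": "drive_tool", "kwargs": {
  "moves": "0.01 0 -0.001 0 0 0 0;0.014 0 0 0 0 0 0;0.012 0 0 0 0 0 0;0.006 0 0 0 0 0 0;0.003 0 0 0 0 0 0;0.0025 0 0 0 0 0 0;0 0 0 0 0 0 0;0 0 0 0 0 0 0"
}}

```text
time: 12.9
tool_pos: [0.4696, 0.2428, 0.0185]
tool_rot: [1.937, 1.57, 0.325]
force: [0.2, 0.1, -2.4]
opening: 0.0084
```

Emit:
{"fn": "drive_tool", "kwargs": {
  "moves": "0.002 0 0 0 0 0 0;0.002 0 0 0 0 0 0;0 0 0 0 0 0 0;0 0 0 0 0 0 0"
}}

```text
time: 13.23
tool_pos: [0.4692, 0.2426, 0.0141]
tool_rot: [-0.868, 1.571, -2.48]
force: [-0.1, 0.2, -0.7]
opening: 0.0085
```

Emit:
{"fn": "drive_tool", "kwargs": {
  "moves": "0.0015 0 0 0 0 0 0;0 0 0 0 0 0 0;0 0 0 0 0 0 0"
}}

```text
time: 13.48
tool_pos: [0.4692, 0.2426, 0.0126]
tool_rot: [-1.219, 1.571, -2.832]
force: [0.2, 0.1, -0.9]
opening: 0.0083
```

Emit:
{"fn": "drive_tool", "kwargs": {
  "moves": "0.001 0 0 0 0 0 0;0 0 0 0 0 0 0;0 0 0 0 0 0 0"
}}

```text
time: 13.73
tool_pos: [0.4693, 0.2426, 0.0116]
tool_rot: [-0.91, 1.571, -2.523]
force: [0.1, 1.4, -1.2]
opening: 0.0084
```

Emit:
{"fn": "drive_tool", "kwargs": {
  "moves": "0.001 0 0 0 0 0 0;0 0 0 0 0 0 0;0 0 0 0 0 0 0"
}}

```text
time: 13.98
tool_pos: [0.4694, 0.2427, 0.0108]
tool_rot: [1.862, 1.57, 0.25]
force: [-1.0, -0.4, 3.3]
opening: 0.0084
```

```bash
python3 - <<'E'
from h import *
todo([.4691,.2426,.010],-2.4)
im,d=manip.get_image("top");s=manip.silhouettes("top","ledge")
v,u=np.mgrid[120:235,135:225];P=world("top",np.c_[u.ravel(),v.ravel()],d[120:235,135:225].ravel())
B=np.c_[(P[:,:2]-[.541,.2386])@np.array([[.9991,.0419],[-.0419,.9991]]),P[:,2]]*1000
for n,x0,x1,y0,y1 in(("bare board R",-60,-10,-90,-65),("flange front",-25,-8,-50,-15),("flange back",-60,-40,-50,-25),("plaque",20,80,-85,85)):
    k=(B[:,0]>x0)&(B[:,0]<x1)&(B[:,1]>y0)&(B[:,1]<y1)&(B[:,2]<60);print(n,k.sum(),np.median(B[k,2]).round(1))
q=s[0];P=cloud("top",q["pixels"],d);B=(P[:,:2]-[.541,.2386])@np.array([[.9991,.0419],[-.0419,.9991]])*1000
print(q["confidence"],np.percentile(B,[1,99],0).round(1),np.median(P[:,2]))
E
```

```text
t 13.9833 tcp [0.4694 0.2427 0.0108] yaw -2.38 F [-0.97 -0.42  3.27] M [-0.    0.18 -0.  ] open 0.0084
shift mm [ 0.8 -0.3  0.1] turn [ 0.02 -0.01 -0.02]
bare board R 124 16.0
flange front 56 21.3
flange back 47 20.7
plaque 799 35.5
0.7 [[-79.1 -55.8]
 [  1.1   4.2]] 0.021603743708885403
```

Contact at TCP z≈0.011, with the flange flat on the board (depth 21 mm against 16 mm for bare board). I'll back off about 1 mm and slide in.

Emit:
{"fn": "drive_tool", "kwargs": {
  "moves": "-0.0013 0 0 0 0 0 0;0 0.002 0 0 0 0 0;0 0.003 0 0 0 0 0;0 0.003 0 0 0 0 0;0 0.003 0 0 0 0 0;0 0.003 0 0 0 0 0;0 0 0 0 0 0 0"
}}

```text
time: 14.67
tool_pos: [0.4841, 0.242, 0.0119]
tool_rot: [1.762, 1.57, 0.149]
force: [-0.7, 0.4, -0.6]
opening: 0.0087
```

Emit:
{"fn": "drive_tool", "kwargs": {
  "moves": "0 0.003 0 0 0 0 0;0 0.003 0 0 0 0 0;0 0.003 0 0 0 0 0;0 0.003 0 0 0 0 0;0 0.003 0 0 0 0 0;0 0.002 0 0 0 0 0;0 0 0 0 0 0 0"
}}

```text
time: 15.25
tool_pos: [0.5008, 0.2413, 0.0119]
tool_rot: [1.853, 1.57, 0.241]
force: [0.2, 0.0, -1.1]
opening: 0.0083
```

```bash
python3 - <<'E'
from h import *
todo([.4691,.2426,.010],-2.4)
im,d=manip.get_image("top");im2,_=manip.get_image("side")
v,u=np.mgrid[120:235,135:225];P=world("top",np.c_[u.ravel(),v.ravel()],d[120:235,135:225].ravel())
B=np.c_[(P[:,:2]-[.541,.2386])@np.array([[.9991,.0419],[-.0419,.9991]]),P[:,2]]*1000
for n,x0,x1,y0,y1 in(("flange front",-15,4,-50,-15),("plaque near",14,24,-85,85),("plaque far",70,85,-85,85)):
    k=(B[:,0]>x0)&(B[:,0]<x1)&(B[:,1]>y0)&(B[:,1]<y1)&(B[:,2]<60);print(n,k.sum(),np.median(B[k,2]).round(1))
a=cv2.resize(im2[140:205,185:265],None,fx=7.5,fy=7.5,interpolation=cv2.INTER_CUBIC)
cv2.imwrite("pics/v8.png",a)
E
```

```text
t 15.25 tcp [0.5008 0.2413 0.0119] yaw -2.4 F [ 0.2   0.04 -1.12] M [ 0.02  0.04 -0.01] open 0.0083
shift mm [  1.9 -31.8   0.1] turn [ 0.   -0.01 -0.02]
flange front 62 22.0
plaque near 87 34.4
plaque far 181 35.0
```

View pics/v8.png

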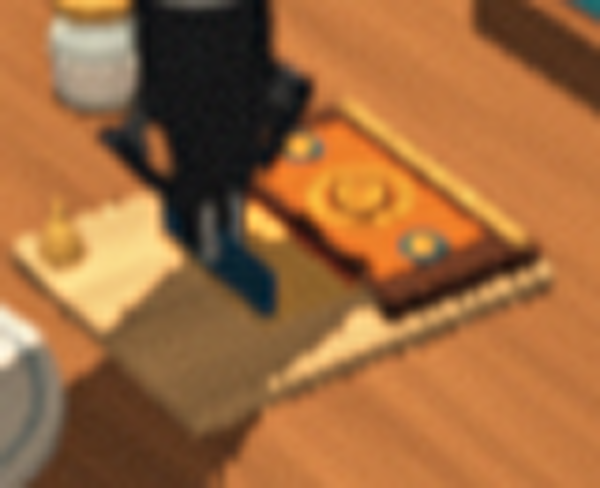

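The lead is under and the plaque still lies flat (34–35 mm near and far). A reddish trace at the edge, around (335,262) in the crop, says the red line isn't fully under yet. I'll slide about 6 mm more, then press.

Emit:
{"fn": "drive_tool", "kwargs": {
  "moves": "0 0.003 0 0 0 0 0;0 0.002 0 0 0 0 0;0 0.001 0 0 0 0 0;0 0 0 0 0 0 0"
}}

```text
time: 15.68
tool_pos: [0.5066, 0.2411, 0.012]
tool_rot: [1.887, 1.57, 0.275]
force: [-0.4, 0.1, -1.6]
opening: 0.0086
```

Emit:
{"fn": "drive_tool", "kwargs": {
  "moves": "0.001 0 0 0 0 0 0;0.0005 0 0 0 0 0 0;0 0 0 0 0 0 0;0 0 0 0 0 0 0"
}}

```text
time: 16.02
tool_pos: [0.5064, 0.2411, 0.0108]
tool_rot: [1.672, 1.57, 0.059]
force: [-1.5, -1.0, 6.2]
opening: 0.0086
```

```bash
python3 - <<'E'
from h import *
todo([.4691,.2426,.010],-2.4)
im,d=manip.get_image("top");im2,_=manip.get_image("side")
v,u=np.mgrid[120:235,135:225];P=world("top",np.c_[u.ravel(),v.ravel()],d[120:235,135:225].ravel())
B=np.c_[(P[:,:2]-[.541,.2386])@np.array([[.9991,.0419],[-.0419,.9991]]),P[:,2]]*1000
for n,x0,x1,y0,y1 in(("flange front",-15,4,-50,-15),("plaque near",14,24,-85,85),("plaque far",70,85,-85,85)):
    k=(B[:,0]>x0)&(B[:,0]<x1)&(B[:,1]>y0)&(B[:,1]<y1)&(B[:,2]<60);print(n,k.sum(),np.median(B[k,2]).round(1))
a=cv2.resize(im2[150:190,205:250],None,fx=9,fy=9,interpolation=cv2.INTER_CUBIC);b=cv2.resize(im[145:200,155:215],None,fx=6.5,fy=6.5,interpolation=cv2.INTER_CUBIC)
h=max(len(a),len(b));cv2.imwrite("pics/v9.png",np.hstack([cv2.copyMakeBorder(q,0,h-len(q),0,0,0) for q in(a,b)]))
E
```

```text
t 16.0167 tcp [0.5064 0.2411 0.0108] yaw -2.39 F [-1.51 -1.    6.2 ] M [-0.18  0.32  0.02] open 0.0086
shift mm [  0.8 -37.3   0. ] turn [ 0.01 -0.   -0.03]
flange front 64 21.4
plaque near 89 34.2
plaque far 179 35.0
```

View pics/v9.png

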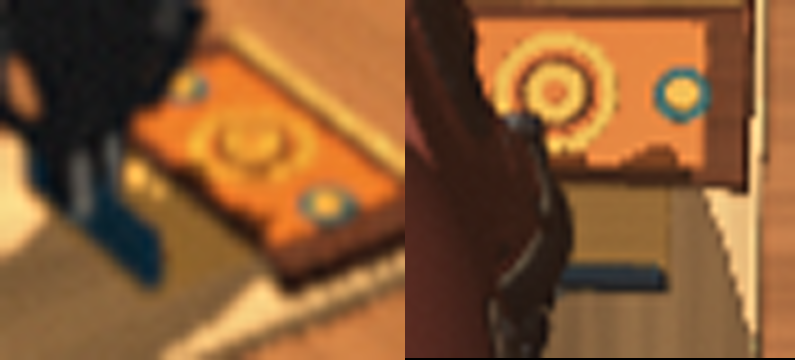

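The red line is out of sight in both views, the plaque is flat, and the ledge looks square. I'll hold briefly to confirm the push is steady.

Emit:
{"fn": "drive_tool", "kwargs": {
  "moves": "0.0003 0 0 0 0 0 0;0 0 0 0 0 0 0;0 0 0 0 0 0 0;0 0 0 0 0 0 0;0 0 0 0 0 0 0;0 0 0 0 0 0 0"
}}

```text
time: 16.62
tool_pos: [0.5064, 0.2411, 0.0108]
tool_rot: [1.716, 1.57, 0.103]
force: [-2.8, -2.0, 9.9]
opening: 0.0084
```

```bash
python3 - <<'E'
from h import *
im,d=manip.get_image("top");s=manip.silhouettes("top","ledge")
for q in s[:1]:
    P=cloud("top",q["pixels"],d);B=(P[:,:2]-[.541,.2386])@np.array([[.9991,.0419],[-.0419,.9991]])*1000
    print(q["confidence"],np.percentile(B,[1,99],0).round(1),np.median(P[:,2]).round(4))
todo([.5064,.2411,.0105],-2.4)
E
```

```text
0.65 [[-42.1 -58.7]
 [ 12.   -6.4]] 0.0224
t 16.7167 tcp [0.5064 0.2411 0.0108] yaw -2.38 F [-2.81 -0.56  9.29] M [-0.24  0.59  0.01] open 0.0083
shift mm [ 0.3  0.  -0. ] turn [ 0.02 -0.   -0.03]
```

```bash
python3 -c "
from rig import manip
print(manip.job_done())"
```

```text
the job is handed in; nothing more can be done
None
```

The ledge is off the right-hand turntable and about 28–30 mm under the plaque, with the red line fully under. I handed the job in at about 16.7 s, with the gripper still holding the ledge and pushing it down with about 9–10 N.

**Last checks**
- **Red line:** not visible in either camera after the final slide.
- **Plaque:** still flat, with near and far parts at 34 and 35 mm in the depth image.
- **Ledge:** flat on the board and square to it within about 0.1°, going by the tool's yaw.
- **Other things:** I planned the path clear of them and felt no contact, but I did not re-measure each one at the end.

**What failed or disagreed**
- **First grasp:** it closed on nothing because the fingertips sat about 17–19 mm above the reported TCP. Going lower, with a force check at each step, fixed it.
- **Opening reading:** it showed about 8.5 mm on the 10 mm upstand.
- **Centring:** the ledge's right end measured between about −54 and −59 mm, against −55 mm if centred. At the camera's resolution I can only say it is centred to within about 3 mm.

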